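# Shut the shaker lid and press start

### The job

Start the tube shaker: with the fingertips push its open amber lid down until it is fully shut, and only then press the green button gently all the way down, let it spring back, and draw the hand well clear. Leave the yellow, red and blue buttons alone, do not swing the lid further open, and do not shove or lift anything on the bench or the little vial on the console.

Things in the scene. Friction and masses are not known exactly. Their poses are not given: they have to be found in the camera images.
- shaker: white tube shaker, fixed, 270 mm deep (its x), 320 mm wide (its y). Origin: centre of its underside; x points from the console at its front to the lid hinge at its back, z up. The front 80 mm is a low console, top at z = 60 mm, with four round buttons in a row along y at x = -96 mm; behind it (x -55 to 135 mm) the housing is 100 mm high and carries the lid
- lid (a joint): lid angle: 0 fully shut and level, grows as the free front edge swings up (starts at 0.35 to 0.7 rad). Flat amber pane with grey border, 175 mm from hinge to free edge, 300 mm wide, 10 mm thick, no handle, about 0.2 kg. Its stiff hinge holds it wherever it is left: it does not fall shut. Pushing down takes 1 to 3 N until it meets the housing, a hard stop
- lid_edge (a point): middle of the lid's free front edge, on its upper face (110 mm above the bench when shut); moves with the lid
- lid_hinge (a point): middle of the lid's hinge line (along the shaker's y), at x = 125 mm, z = 100 mm in the shaker's frame, on the lid's underside
- green (a joint): travel of the green button (START, the one to press): 0 is up, 0.006 m is fully down; springs back. It starts to move at 1.5 N and is fully down at 5 N
- green_top (a point): centre of the green button's top face (28 mm across, 78 mm above the bench when up); moves with the button. Neighbouring buttons are 55 mm apart; their order differs from start to start
- yellow (a joint): travel of the yellow button (must be left alone): 0 is up, 0.006 m is fully down; springs back. It starts to move at 1.5 N and is fully down at 5 N
- yellow_top (a point): centre of the yellow button's top face (28 mm across, 78 mm above the bench when up); moves with the button. Neighbouring buttons are 55 mm apart; their order differs from start to start
- red (a joint): travel of the red button (must be left alone): 0 is up, 0.006 m is fully down; springs back. It starts to move at 1.5 N and is fully down at 5 N
- red_top (a point): centre of the red button's top face (28 mm across, 78 mm above the bench when up); moves with the button. Neighbouring buttons are 55 mm apart; their order differs from start to start
- blue (a joint): travel of the blue button (must be left alone): 0 is up, 0.006 m is fully down; springs back. It starts to move at 1.5 N and is fully down at 5 N
- blue_top (a point): centre of the blue button's top face (28 mm across, 78 mm above the bench when up); moves with the button. Neighbouring buttons are 55 mm apart; their order differs from start to start
- green_base: fixed round black housing of the green button, 44 mm across, 12 mm high, on the console; origin at the centre of its underside
- vial: small glass vial, 24 mm across, 45 mm tall, orange cap; stands loose on the shaker's console beside the row of buttons. Origin: centre of its underside
- bottle: clear glass bottle, 70 mm across, 150 mm tall, blue cap, loose on the bench left of the shaker. Origin: centre of its underside
- rack: green tube rack 100 x 70 x 50 mm (62 mm with tube caps), loose on the bench right of the shaker. Origin: centre of its underside
- timer: orange lab timer, 60 x 60 x 18 mm, loose on the bench near the robot. Origin: centre of its underside
- marker: white pen with blue cap, 130 mm long, 17 mm thick, lying loose on the bench near the robot. Origin: centre of its underside (for the pen, a point on its underside near its middle)
- beaker: clear open beaker, 80 mm across, 100 mm tall, loose on the bench far left. Origin: centre of its underside
- jar: amber jar with white cap, 80 mm across, 110 mm tall, loose on the bench far right. Origin: centre of its underside

How it is judged:
On the way, in this order (a step that is already met when the one before it is completed fails the run):
1. the lid is fully shut (value of joint lid below 0.04 rad), for 0.2 s.
2. the green button is pressed down, with the lid shut (value of joint green above 0.0045 m and value of joint lid below 0.04 rad), for 0.05 s.
3. the green button has sprung back (value of joint green below 0.0015 m), for 0.1 s.
At the end, for the whole second after the job is handed in: lid within 0.04 rad of shut, all four buttons up (within 1.5 mm), TCP more than 80 mm from the green button, every loose thing at rest and within 20 mm of where it stood (value of joint lid below 0.04 rad and value of joint each of green, yellow, red, blue below 0.0015 m and distance between the grasp point and green_top above 0.08 m and distance of each of vial, bottle, rack, timer, marker, beaker, jar from where it was at the start of the episode below 0.02 m and linear speed of each of vial, bottle, rack, timer, marker, beaker, jar below 0.02 m/s); the robot touches nothing.
It fails at once if the green button was pressed (over 3 mm) before the lid was shut (0.06 rad) (value of joint green above 0.003 m and value of joint lid above 0.06 rad).
It fails at once if the yellow, red or blue button was pressed (over 2 mm) (value of joint any of yellow, red, blue above 0.002 m).
It fails at once if the green button was pushed harder than 30 N (contact force between the arm and green_base above 30 N).
It fails at once if the shaker or its lid was struck or pushed harder than 60 N (contact force between the arm and shaker above 60 N).
It fails at once if the lid was swung further open (over 0.85 rad), or a loose thing was shoved or lifted (over 20 mm) (value of joint lid above 0.85 rad or distance of any of vial, bottle, rack, timer, marker, beaker, jar from where it was at the start of the episode above 0.02 m).
It also fails if it takes over 38 s, if anything falls off the work surface, if the arm or the gripper's body presses on something with over 40 N, if the wrist force passes 120 N, or if a joint passes its speed limit or range.

### The arm

A 6-joint arm with a two-finger parallel gripper is mounted at the origin on the work surface. World frame = base frame: x ahead of the robot, y to its left, z up, the work surface at z = 0. Lengths are in m, angles in rad, forces in N, time in s.
With the tool pointing down it reaches from about 0.35 to 0.875 m from the base axis. Payload 4.2 kg.
Tool frame: the origin (TCP) lies between the finger pads, 19 mm behind the fingertips; this is the grasp point; z points along the fingers, y is the line along which they close (so a half turn about z gives the same grasp; the last joint's range is limited). The gripper opens to 85 mm and grips with 20 to 120 N. Pads are 22 mm wide; open, the fingers measure 114 mm over their backs; the gripper's body (76 mm by 85 mm) begins 54 mm behind the grasp point. The pads swing forward as they close: fully open they stand 13 mm farther back than shut.
Start: joints at [1.392, 0.385, 0.008, 0, -1.194, -0.259], TCP at [0.265, 0.566, 0.25] pointing down, gripper open.
Joint ranges: [-3.14, 3.14], [-1.21, 2.06], [-1.07, 1.41], [-3.16, 2.05], [-2.99, -0.16], [-3.1, 3.1]. Speed limits (rad/s): [2.79, 2.79, 3.14, 3.14, 3.14, 3.14].

### API

Orientations are given as a rotation vector (axis times angle).
In Python, from workcell import get_state, get_image, env, find_in, trace gives the robot as it stands.
- The arm moves only by the shell command python3 -m crank 'ROWS' [FORCE]. ROWS is JSON, one flat list of numbers, 7 for each row, row after row: the turn, a rotation vector about the world's x, y, z each as a share of 0.5 rad, from -1 to 1, then the shift along the world's x, y, z each as a share of 30 cm, from -1 to 1, then the opening, from -1 (shut) to 1 (fully open). In form: [ax, ay, az, tx, ty, tz, grip, ax, ay, az, tx, ty, tz, grip, ...]. A call has 1 to 20 rows; each row is the pose to reach, as a shift and turn from the pose commanded when the call began; what a row does not reach only later rows make up. A row lasts 1/8 s, in which the tool goes at most 62.5 mm and 10.7 degrees, less where a joint would pass 70% of its speed; a pose out of reach is approached as far as the arm can. A call with a number of a shift or a turn outside -1 to 1 is refused whole. A call with a gripper value outside its range is refused whole. The fingers move at their own pace and stop on an object; FORCE is the grip in N (left out, the last holds). Time passes only in rows, so rows that repeat a pose let the fingers close. It gives the time, the measured TCP pose, the force, the opening and the grip force at its end, in the units of the state.
- get_state(): the state, without advancing time (a new reading comes with each control period).
- get_image(name): name is "scene" or "top"; returns a dict with "image" (420x560x3 uint8, red, green, blue), "K" (3x3 intrinsics, pixels), "view" (4x4, takes a point from world to camera coordinates). Camera axes: x right, y down, z forward; pixel columns grow to the right and rows downward; lengths in m; the calibration is good to about 2 mm. A picture is of the moment at which its call begins. There is no depth.
- env.close_job(): hands the job in; it is judged then, once.
Trained networks look in the newest picture that a camera, given by its name, has taken for a name from the list of things; names that differ only in an ending like _2 or _b are one class to them, and where a whole thing is asked for, a point or a joint stands for the part that bears it (a point fixed in the world has none). Each returns a list of dicts, best first, with "p" (0 to 1); they miss things now and then, are a little off and sometimes report something else, mostly with a low value. They report only what shows in the picture. A call takes as long as a camera call.
- find_in(camera, query): "bbox" ([left, top, right, bottom] in pixels, round what is visible of it).
- trace(camera, query): "pixels" (420x560 bool, what is visible of it) and "bbox" ([left, top, right, bottom] in pixels, round what is visible of it).
The state is a dict: "t": time; "q": joint angles; "qd": joint speeds; "joint_efforts": joint torques, N m; "position": TCP position; "tcp_rot": TCP orientation; "wrist_force": force on the tool from outside, world axes, zero at the start; "ft_torque": the same for the moment, N m; "grip_width": opening from 0.0 (shut) to 1.0 (fully open); "finger_force": force on a finger pad.
Only numpy, scipy, OpenCV 4.12 (cv2) and the standard library are available. Lean on these libraries where they do the work, as an engineer would, in place of code of your own. Each camera call takes 0.05 s, during which the arm holds its last target. There are 200 camera calls.

## Working session

There is one attempt and no reset: what is moved stays moved. The work goes in short steps, Python scripts to look and compute and a shell command to move; the robot and the scene stay as the last step left them, time stands still between calls to the robot, and variables do not carry over. Pictures are saved under pics/ and viewed, at most 10 in all, crops included, and the job is handed in when it is done.

```bash
ls; mkdir -p pics; cat > h.py <<'E'
import numpy as np,cv2
from workcell import get_state,get_image,env,find_in,trace
def ray(im,u,v):
    V=im["view"];R=V[:3,:3];t=V[:3,3]
    return -R.T@t, R.T@np.linalg.inv(im["K"])@np.array([u,v,1.])
def onz(im,u,v,z):
    c,d=ray(im,u,v); return c+d*(z-c[2])/d[2]
def proj(im,p):
    q=im["K"]@(im["view"][:3,:3]@np.asarray(p)+im["view"][:3,3]); return q[:2]/q[2]
E
python3 - <<'E'
from h import *
np.set_printoptions(precision=3,suppress=True)
s=get_state();print(s)
for c in("scene","top"):
    im=get_image(c);cv2.imwrite(f"pics/{c}0.png",im["image"][:,:,::-1]);print(c,ray(im,280,210))
    for q in("green_top","yellow_top","red_top","blue_top","green_base","lid","vial","shaker","bottle","rack","timer","marker","beaker","jar"):
        r=find_in(c,q)[:2]
        for d in r:
            b=d["bbox"];print(q,np.round(b),round(d["p"],2),onz(im,(b[0]+b[2])/2,(b[1]+b[3])/2,.078))
E
```

```text
pics
{'t': 0.0, 'q': array([ 1.392,  0.386,  0.007, -0.   , -1.194, -0.259]), 'qd': array([ 0.002,  0.001, -0.   , -0.001, -0.   , -0.001]), 'joint_efforts': array([ -0.   , -39.229,  18.84 ,   4.186,  -0.005,  -0.   ]), 'position': array([0.265, 0.566, 0.249]), 'tcp_rot': array([ 3.064, -0.682, -0.001]), 'wrist_force': array([0.4  , 0.357, 0.033]), 'ft_torque': array([-0.023, -0.03 , -0.062]), 'finger_force': 0.0, 'grip_width': 1.001072938358902}
scene (array([ 0.941, -0.848,  1.203]), array([-0.309,  0.561, -0.768]))
yellow_top [256. 248. 272. 255.] 0.28 [ 0.526 -0.186  0.078]
red_top [270. 216. 277. 228.] 0.51 [ 0.496 -0.078  0.078]
blue_top [261. 247. 265. 258.] 0.6 [ 0.525 -0.19   0.078]
green_base [260. 234. 277. 244.] 0.67 [ 0.514 -0.141  0.078]
lid [202. 344. 237. 390.] 0.7 [ 0.605 -0.533  0.078]
lid [281. 176. 353. 290.] 0.6 [ 0.629 -0.049  0.078]
vial [261. 233. 278. 246.] 0.62 [ 0.517 -0.14   0.078]
vial [274. 200. 283. 211.] 0.56 [ 0.477 -0.012  0.078]
shaker [244. 175. 354. 311.] 0.59 [ 0.601 -0.109  0.078]
shaker [178. 229. 207. 262.] 0.17 [ 0.333 -0.272  0.078]
bottle 
[... 919 characters left out ...]
 120. 372. 189.] 0.61 [ 0.668 -0.105  0.078]
vial [231. 195. 252. 221.] 0.5 [0.5   0.129 0.078]
vial [283. 212. 291. 220.] 0.47 [ 0.471 -0.011  0.078]
shaker [254. 120. 377. 233.] 0.63 [ 0.594 -0.102  0.078]
shaker [339. 196. 348. 206.] 0.51 [ 0.515 -0.187  0.078]
bottle [228. 195. 254. 220.] 0.75 [0.503 0.13  0.078]
rack [382. 151. 412. 188.] 0.6 [ 0.611 -0.361  0.078]
rack [324. 201. 334. 212.] 0.27 [ 0.499 -0.14   0.078]
timer [196. 269. 213. 286.] 0.72 [0.294 0.238 0.078]
timer [258. 119. 368. 186.] 0.36 [ 0.674 -0.1    0.078]
marker [356. 259. 374. 298.] 0.58 [ 0.278 -0.236  0.078]
beaker [ 98. 179. 136. 211.] 0.8 [0.551 0.512 0.078]
jar [428. 160. 466. 194.] 0.69 [ 0.582 -0.516  0.078]
```

```bash
python3 - <<'E'
import cv2,numpy as np
a=cv2.imread("pics/scene0.png")[165:315,225:365];b=cv2.imread("pics/top0.png")[105:245,240:390]
a=cv2.resize(a,(392,420),interpolation=cv2.INTER_CUBIC);b=cv2.resize(b,(400,373),interpolation=cv2.INTER_CUBIC)
o=np.zeros((420,800,3),np.uint8);o[:,:392]=a;o[:373,400:]=b;cv2.imwrite("pics/c1.png",o)
E
```

```text
(no output)
```

View pics/c1.png

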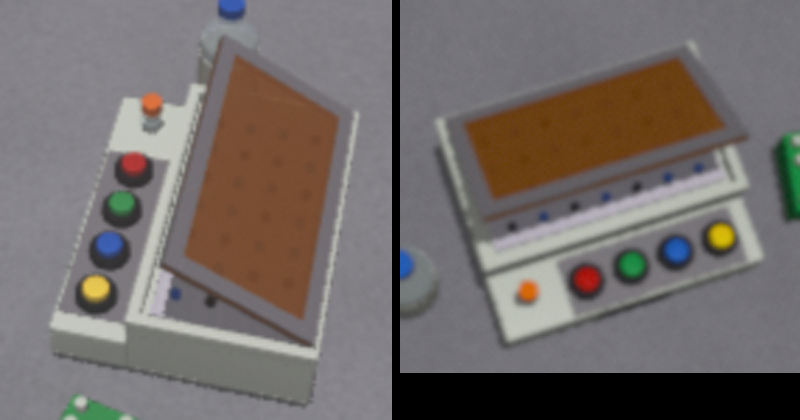

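View pics/top0.png

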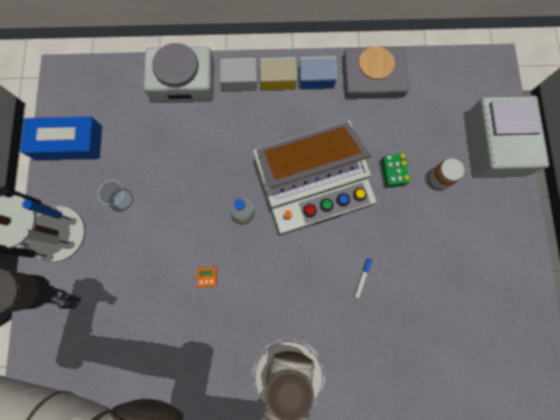

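The crops show the button row from the robot's left: vial (top picture, 288,215), red (310,210), green (327,205), blue (344,199), yellow (361,194). The lid is open behind them. Next I'll refine these by colour and fit the shaker frame and lid angle.

```bash
cat > fit.py <<'E'
from h import *
from scipy.optimize import least_squares
np.set_printoptions(precision=4,suppress=True)
H={"red":((0,6),(172,180)),"green":((50,80),),"blue":((105,125),),"yellow":((22,34),)}
def blob(im,col,reg):
    hsv=cv2.cvtColor(im["image"],cv2.COLOR_RGB2HSV);m=np.zeros(hsv.shape[:2],np.uint8)
    for a,b in H[col]: m|=cv2.inRange(hsv,(a,130,70),(b,255,255))
    k=np.zeros_like(m);l,t,r,b=reg;k[t:b,l:r]=1;m=m*k
    n,L,S,C=cv2.connectedComponentsWithStats(m)
    i=1+np.argmax(S[1:,4]);return C[i],S[i,4]
REG={"scene":(250,205,285,280),"top":(300,185,372,222)}
ORD=["red","green","blue","yellow"]
def fit(ims):
    obs=[];
    for c,im in ims.items():
        for i,k in enumerate(ORD):
            C,n=blob(im,k,REG[c]);obs.append((c,i,C));print(c,k,C,n,onz(im,*C,.078))
    # x: origin x,y, yaw, button offset along row
    def P(x,i):
        e=np.array([np.cos(x[2]),np.sin(x[2])]);n=np.array([-e[1],e[0]])
        p=np.array(x[:2])-.096*e+n*(x[3]-.055*i);return np.array([*p,.0765])
    f=lambda x:np.concatenate([proj(ims[c],P(x,i))-C for c,i,C in obs]+[[(x[3]-.0555)*300]])
    r=least_squares(f,[.6,-.1,.2,.05]);print("fit",r.x,"res",np.round(r.fun,2))
    return r.x,P
if __name__=="__main__":
    ims={c:get_image(c) for c in("scene","top")}
    x,P=fit(ims);print("buttons",[P(x,i) for i in range(4)])
    cv2.imwrite("pics/x.png",ims["top"]["image"])
    e=np.array([np.cos(x[2]),np.sin(x[2]),0]);n=np.array([-e[1],e[0],0]);o=np.array([*x[:2],0])
    for c,im in ims.items():
        r=find_in(c,"lid"); v=im["image"].copy()
        for th in(.35,.45,.55,.65):
            pts=[o+e*(.125-.175*np.cos(th)-.01*np.sin(th))+n*y+np.array([0,0,.1+.175*np.sin(th)+.01*np.cos(th)]) for y in(-.15,0,.15)]
            print(c,th,[proj(im,p) for p in pts],pts[1])
        print([proj(im,o+e*a+n*b+np.array([0,0,z])) for a,b,z in((-.135,.16,.06),(-.135,-.16,.06),(.135,.16,.1),(.135,-.16,.1))])
E
python3 fit.py
```

```text
scene red [272.2778 223.1111] 54 [ 0.4937 -0.0829  0.078 ]
scene green [267.9167 236.75  ] 24 [ 0.5083 -0.1342  0.078 ]
scene blue [263.5484 251.7258] 62 [ 0.5246 -0.1873  0.078 ]
scene yellow [258.6667 267.5417] 72 [ 0.5403 -0.2409  0.078 ]
top red [309.6386 209.4458] 83 [ 0.4905 -0.0812  0.078 ]
top green [326.44   203.9733] 75 [ 0.5063 -0.1336  0.078 ]
top blue [343.3171 198.5976] 82 [ 0.5219 -0.1865  0.078 ]
top yellow [359.8068 193.3977] 88 [ 0.537  -0.2386  0.078 ]
fit [ 0.5996 -0.1071  0.2882  0.0555] res [-0.25 -0.33 -0.18  0.09 -0.33 -0.1  -0.2  -0.36 -0.07 -0.3   0.01 -0.24
 -0.08 -0.25  0.11 -0.4   0.  ]
buttons [array([ 0.4917, -0.0811,  0.0765]), array([ 0.5074, -0.1339,  0.0765]), array([ 0.523 , -0.1866,  0.0765]), array([ 0.5386, -0.2393,  0.0765])]
scene 0.35 [array([273.2714, 264.4434]), array([285.5849, 220.8157]), array([296.245 , 183.0459])] [ 0.5585 -0.1192  0.1694]
scene 0.45 [array([275.4633, 261.5347]), array([287.7377, 217.6925]), array([298.349 , 179.7905])] [ 0.5641 -0.1176  0.1851]
scene 0.55 [array([278.3143, 258.8697]), array([290.4964, 214.8055]), arra
[... 201 characters left out ...]
7]), array([240.6702, 282.5449]), array([352.2439, 205.7018]), array([337.2813, 294.6201])]
top 0.35 [array([372.816 , 164.2495]), array([324.0734, 179.6661]), array([274.4647, 195.3567])] [ 0.5585 -0.1192  0.1694]
top 0.45 [array([373.3249, 160.6834]), array([323.9705, 176.2632]), array([273.7279, 192.1233])] [ 0.5641 -0.1176  0.1851]
top 0.55 [array([373.5749, 156.6082]), array([323.6427, 172.3343]), array([272.8011, 188.3468])] [ 0.5713 -0.1154  0.2   ]
top 0.65 [array([373.5535, 152.0608]), array([323.0863, 167.9139]), array([271.69  , 184.0588])] [ 0.58   -0.1129  0.2139]
[array([281.1582, 232.3366]), array([378.3754, 200.9124]), array([254.3112, 148.6757]), array([350.8491, 119.0482])]
```

```bash
python3 -m crank '[0,0,0.48,0.25,-0.5,0.25,-1, 0,0,0.96,0.5,-1,0.25,-1, 0,0,0.96,0.5,-1,0.25,-1, 0,0,0.96,0.5,-1,0.25,-1, 0,0,0.96,0.5,-1,0.25,-1, 0,0,0.96,0.5,-1,0.25,-1, 0,0,0.96,0.5,-1,0.25,-1, 0,0,0.96,0.5,-1,0.25,-1]' && python3 -m crank '[0,0,0,0.6,-1,0,-1, 0,0,0,0.6,-1,0,-1, 0,0,0,0.6,-1,0,-1, 0,0,0,0.6,-1,0,-1, 0,0,0,0.6,-1,0,-1, 0,0,0,0.6,-1,0,-1, 0,0,0,0.6,-1,0,-1]'
```

```text
t: 2.7
position: [0.4148, 0.2663, 0.3249]
tcp_rot: [-3.141, -0.066, 0.0]
wrist_force: [0.5, 0.0, -0.5]
grip_width: 0.001
finger_force: 0.0
t: 3.58
position: [0.596, -0.0346, 0.3232]
tcp_rot: [3.141, 0.063, -0.004]
wrist_force: [-0.7, 0.5, -0.4]
grip_width: -0.004
finger_force: 0.0
```

```bash
python3 -m crank '[0,0,0,0.04,-0.2,0,-1, 0,0,0,0.04,-0.23,-0.05,-1, 0,0,0,0.04,-0.23,-0.15,-1, 0,0,0,0.04,-0.23,-0.2,-1, 0,0,0,0.04,-0.23,-0.2,-1, 0,0,0,0.04,-0.23,-0.2,-1]'; python3 - <<'E'
from h import *
im=get_image("scene");s=get_state();print(proj(im,s["position"]),proj(im,s["position"]-[0,0,.019]))
cv2.imwrite("pics/a2.png",cv2.resize(im["image"][110:310,215:395,::-1],(540,600),interpolation=cv2.INTER_CUBIC))
E
```

```text
t: 4.32
position: [0.6076, -0.1022, 0.2662]
tcp_rot: [3.14, 0.068, 0.003]
wrist_force: [0.2, 0.6, -0.0]
grip_width: 0.0
finger_force: 0.0
[305.46297068 200.91952304] [305.11282741 205.55506178]
```

View pics/a2.png

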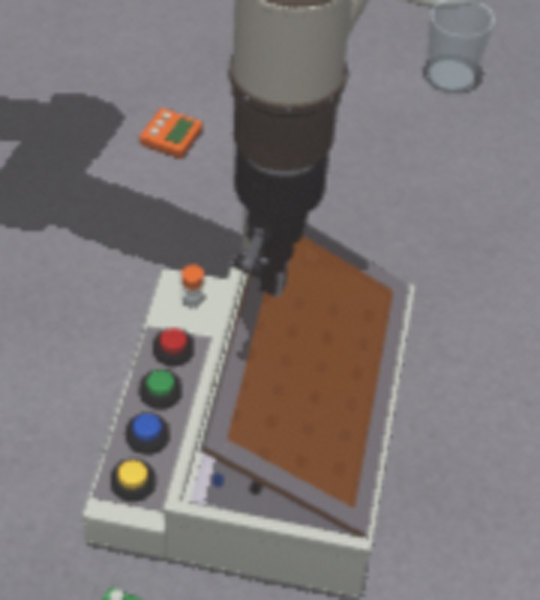

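The picture shows the closed fingertips at crop (270,292), which is pixel (305,207). That is just above the pane behind its free edge and matches the 19 mm tip, so I'll push down.

```bash
python3 -m crank '[0,0,0,0,0,-0.035,-1, 0,0,0,0,0,-0.07,-1, 0,0,0,0,0,-0.105,-1, 0,0,0,0,0,-0.14,-1, 0,0,0,0,0,-0.175,-1, 0,0,0,0,0,-0.21,-1, 0,0,0,0,0,-0.21,-1]'; python3 -m crank '[0,0,0,0,0,-0.035,-1, 0,0,0,0,0,-0.07,-1, 0,0,0,0,0,-0.105,-1, 0,0,0,0,0,-0.14,-1, 0,0,0,0,0,-0.175,-1, 0,0,0,0,0,-0.21,-1, 0,0,0,0,0,-0.21,-1]';python3 -m crank '[0,0,0,0,0,-0.01,-1, 0,0,0,0,0,-0.02,-1,0,0,0,0,0,-0.02,-1]'
```

```text
t: 5.25
position: [0.6066, -0.103, 0.201]
tcp_rot: [3.141, 0.066, -0.003]
wrist_force: [-1.1, -0.4, 0.1]
grip_width: -0.003
finger_force: 0.0
t: 6.12
position: [0.6064, -0.1029, 0.1376]
tcp_rot: [-3.141, -0.066, 0.003]
wrist_force: [-0.6, 0.8, 0.7]
grip_width: 0.002
finger_force: 0.0
t: 6.5
position: [0.607, -0.1029, 0.133]
tcp_rot: [-3.141, -0.066, -0.0]
wrist_force: [-0.5, 0.4, -0.5]
grip_width: -0.001
finger_force: 0.0
```

```bash
for i in 1 ; do python3 -m crank '[0,0,0,0,0,-0.005,-1, 0,0,0,0,0,-0.01,-1, 0,0,0,0,0,-0.01,-1]'; done; python3 - <<'E'
from h import *
for c in("scene","top"):
    im=get_image(c);cv2.imwrite(f"pics/b_{c}.png",im["image"][:,:,::-1])
a=cv2.imread("pics/b_scene.png")[165:315,225:365];b=cv2.imread("pics/b_top.png")[105:245,240:390]
o=np.zeros((420,800,3),np.uint8);o[:,:392]=cv2.resize(a,(392,420),interpolation=2);o[:373,400:]=cv2.resize(b,(400,373),interpolation=2);cv2.imwrite("pics/c3.png",o)
E
```

```text
t: 6.88
position: [0.6069, -0.1029, 0.1299]
tcp_rot: [-3.141, -0.066, -0.0]
wrist_force: [-0.4, -0.6, -0.3]
grip_width: 0.003
finger_force: 0.1
```

View pics/c3.png

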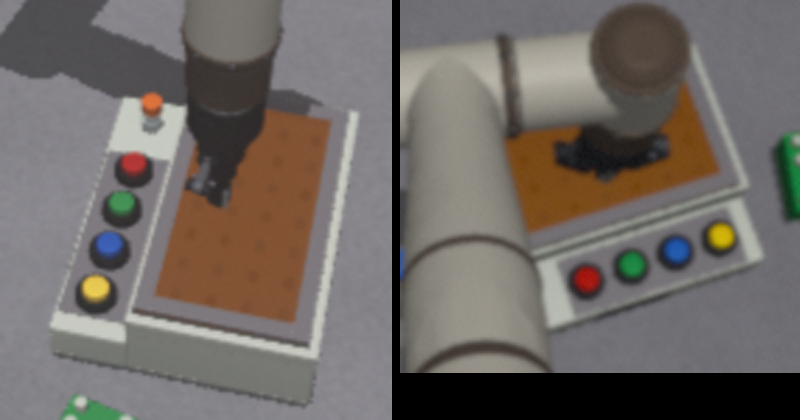

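The lid is now nearly shut: its front edge lies along the housing at scene crop (140,310)-(190,110). I'll finish in small steps until the force shows the hard stop.

```bash
python3 -m crank '[0,0,0,0,0,-0.005,-1, 0,0,0,0,0,-0.007,-1, 0,0,0,0,0,-0.007,-1]';python3 -m crank '[0,0,0,0,0,-0.004,-1, 0,0,0,0,0,-0.004,-1]'
```

```text
t: 7.35
position: [0.607, -0.1029, 0.1293]
tcp_rot: [3.141, 0.067, 0.001]
wrist_force: [-2.9, 0.2, 6.3]
grip_width: -0.002
finger_force: 3.3
t: 7.6
position: [0.607, -0.1029, 0.1292]
tcp_rot: [3.14, 0.068, 0.001]
wrist_force: [-4.2, 1.8, 11.8]
grip_width: -0.002
finger_force: 5.7
```

The hard stop is reached at 12 N, with the tip at 110 mm. I'll hold briefly, rise and go over the green button.

```bash
python3 -m crank '[0,0,0,0,0,0,-1, 0,0,0,0,0,0,-1, 0,0,0,0,0,0.1,-1, 0,0,0,0,0,0.25,-1, 0,0,0,-0.1,-0.03,0.25,-1, 0,0,0,-0.33,-0.1,0.25,-1, 0,0,0,-0.33,-0.1,0.25,-1, 0,0,0,-0.33,-0.1,0.15,-1, 0,0,0,-0.33,-0.1,0.1,-1, 0,0,0,-0.33,-0.1,0.1,-1, 0,0,0,-0.33,-0.1,0.1,-1]'; python3 - <<'E'
from h import *
im=get_image("scene");s=get_state();print(s["position"],proj(im,s["position"]-[0,0,.019]))
a=im["image"][165:315,225:365,::-1]
cv2.imwrite("pics/a4.png",cv2.resize(a,(560,600),interpolation=2))
E
```

```text
t: 8.98
position: [0.5089, -0.1329, 0.1572]
tcp_rot: [3.14, 0.067, 0.002]
wrist_force: [0.3, -0.6, -0.0]
grip_width: 0.007
finger_force: 0.0
[ 0.50889972 -0.13289719  0.15739283] [268.10170286 224.04547586]
```

View pics/a4.png

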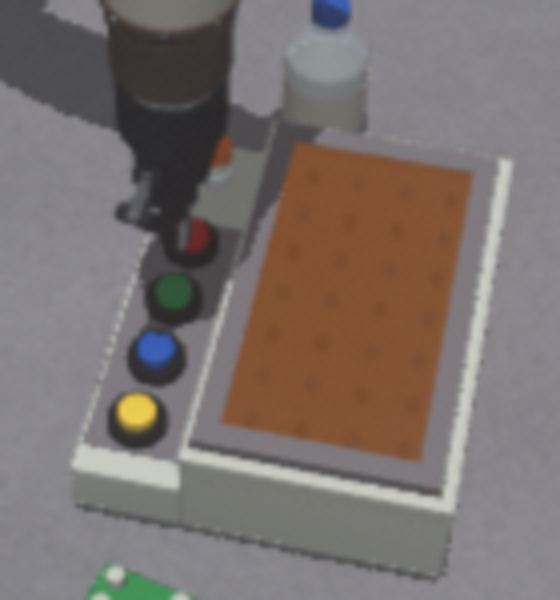

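The lid is shut flat, and the tip at crop (175,240) is in line above the green button at (175,293). I'll come down and press in small steps.

```bash
python3 -m crank '[0,0,0,-0.005,-0.003,-0.06,-1, 0,0,0,-0.005,-0.003,-0.12,-1, 0,0,0,-0.005,-0.003,-0.16,-1, 0,0,0,-0.005,-0.003,-0.18,-1, 0,0,0,-0.005,-0.003,-0.18,-1]';python3 -m crank '[0,0,0,0,0,-0.01,-1, 0,0,0,0,0,-0.02,-1, 0,0,0,0,0,-0.025,-1, 0,0,0,0,0,-0.03,-1, 0,0,0,0,0,-0.03,-1]'
```

```text
t: 9.65
position: [0.5066, -0.1339, 0.1027]
tcp_rot: [3.141, 0.067, -0.0]
wrist_force: [1.0, -0.5, -0.2]
grip_width: -0.002
finger_force: 0.0
t: 10.28
position: [0.5072, -0.1339, 0.0948]
tcp_rot: [3.14, 0.067, 0.003]
wrist_force: [-0.5, 1.6, 8.4]
grip_width: -0.001
finger_force: 3.7
```

```bash
python3 -m crank '[0,0,0,0,0,0,-1, 0,0,0,0,0,0,-1]'; python3 -m crank '[0,0,0,0,0,-0.004,-1, 0,0,0,0,0,-0.004,-1]'; python3 - <<'E'
from h import *
im=get_image("scene")
cv2.imwrite("pics/a5.png",cv2.resize(im["image"][190:290,230:330,::-1],(600,600),interpolation=2))
E
```

```text
t: 10.52
position: [0.5072, -0.1339, 0.0948]
tcp_rot: [3.141, 0.067, 0.003]
wrist_force: [-0.9, 0.1, 7.4]
grip_width: -0.003
finger_force: 3.7
t: 10.78
position: [0.5072, -0.1339, 0.0946]
tcp_rot: [3.14, 0.068, 0.003]
wrist_force: [-2.4, 2.0, 14.1]
grip_width: 0.001
finger_force: 7.1
```

View pics/a5.png

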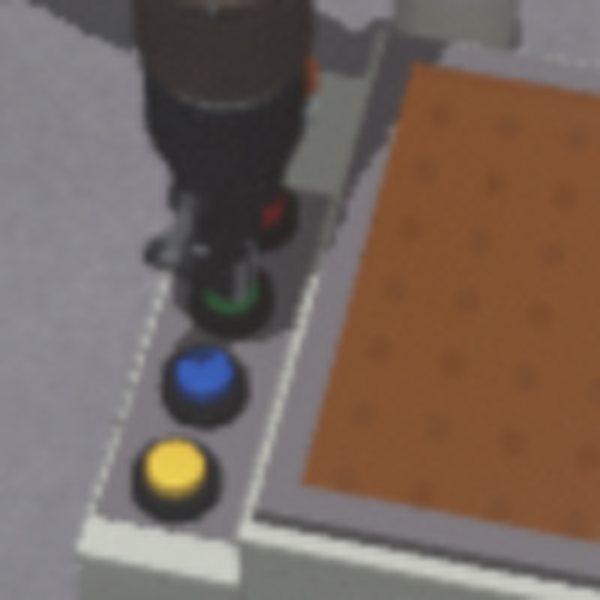

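```bash
python3 - <<'E'
from h import *
np.set_printoptions(precision=3,suppress=True)
s=get_state();print(s)
im=get_image("top");cv2.imwrite("pics/a6.png",cv2.resize(im["image"][160:235,270:370,::-1],(800,600),interpolation=2))
E
python3 fit.py | grep -E "scene|top" | head -8
```

```text
{'t': 10.825, 'q': array([ 0.052,  0.387, -0.44 ,  0.001, -0.742,  1.561]), 'qd': array([-0.001, -0.   , -0.001,  0.001,  0.001, -0.001]), 'joint_efforts': array([ -0.555, -27.425,  11.473,   2.286,   0.85 ,   0.004]), 'position': array([ 0.507, -0.134,  0.095]), 'tcp_rot': array([3.14 , 0.068, 0.003]), 'wrist_force': array([-2.736,  3.259, 13.552]), 'ft_torque': array([0.599, 0.884, 0.017]), 'finger_force': 7.01276411593426, 'grip_width': 0.004118979919773929}
scene red [275.2 225. ] 5 [ 0.5051 -0.0848  0.078 ]Traceback (most recent call last):
  File "fit.py", line 27, in <module>
    x,P=fit(ims);print("buttons",[P(x,i) for i in range(4)])
        ~~~^^^^^
  File "fit.py", line 17, in fit
    C,n=blob(im,k,REG[c]);obs.append((c,i,C));print(c,k,C,n,onz(im,*C,.078))
        ~~~~^^^^^^^^^^^^^
  File "fit.py", line 10, in blob
    i=1+np.argmax(S[1:,4]);return C[i],S[i,4]
        ~~~~~~~~~^^^^^^^^^
    return _wrapfunc(a, 'argmax', axis=axis, out=out, **kwds)
    return bound(*args, **kwds)
ValueError: attempt to get argmax of an empty sequence
```

View pics/a6.png

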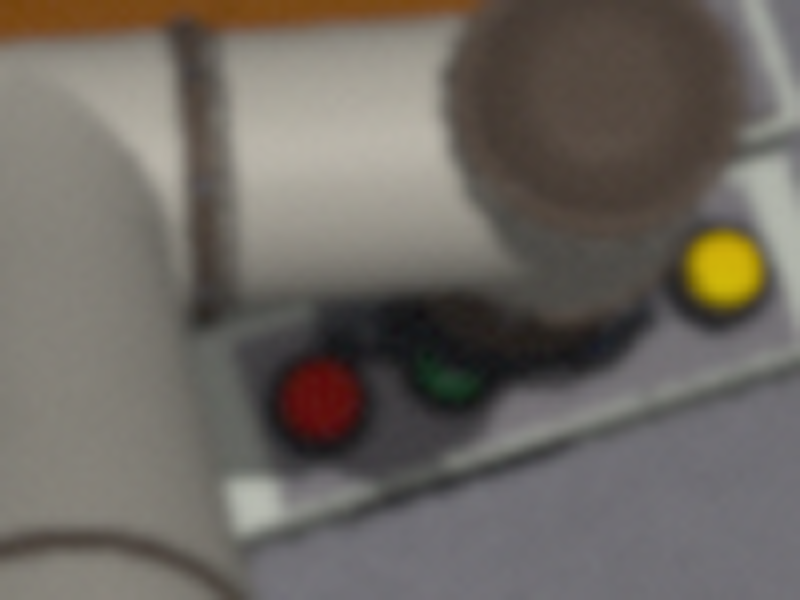

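Both pads share the load equally (7 N each of 14 N), so the tips are on the button and against a hard stop. The tip may be about 22.5 mm long if the amber pane is slightly recessed. A small lift will test this: a fully pressed button should still push back with about 2–3 N at TCP 0.098.

```bash
for k in 1 2; do [ $k = 1 ] && python3 -m crank '[0,0,0,0,0,0.01,-1, 0,0,0,0,0,0.014,-1, 0,0,0,0,0,0.014,-1]' ; [ $k = 2 ] && python3 -m crank '[0,0,0,0,0,0.006,-1, 0,0,0,0,0,0.006,-1]'; python3 -c "
from workcell import get_state as g
s=g();print('F',s['finger_force'],s['position'][2])"; done
```

```text
t: 11.35
position: [0.5071, -0.1339, 0.097]
tcp_rot: [3.141, 0.067, 0.003]
wrist_force: [1.5, -0.2, 3.5]
grip_width: 0.003
finger_force: 1.8
F 1.7691907100379467 0.09695322456372396
t: 11.6
position: [0.5068, -0.1338, 0.0985]
tcp_rot: [3.141, 0.066, 0.001]
wrist_force: [1.9, -0.5, 2.6]
grip_width: -0.002
finger_force: 1.3
F 1.3131491281092167 0.09852242871624728
```

The spring curve fits: 3.5 N at 0.0970 and 2.6 N at 0.0985, a slope of 0.6 N/mm. That puts 5 N at about 0.0945, so the button did reach the bottom. Now I'll withdraw straight up.

```bash
python3 -m crank '[0,0,0,0,0,0.02,-1, 0,0,0,0,0,0.05,-1, 0,0,0,0,0,0.2,-1, 0,0,0,0,0,0.4,-1, 0,0,0,0,0,0.6,-1, 0,0,0,-0.2,0.2,0.7,-1, 0,0,0,-0.3,0.3,0.7,-1, 0,0,0,-0.3,0.3,0.7,-1, 0,0,0,-0.3,0.3,0.7,-1, 0,0,0,-0.3,0.3,0.7,-1]'; python3 - <<'E'
from h import *
im=get_image("scene")
cv2.imwrite("pics/a7.png",cv2.resize(im["image"][100:400,170:400,::-1],(460,600),interpolation=2))
t=get_image("top");a=cv2.imread("pics/top0.png")
for q in("bottle","rack","timer","marker","jar","vial"):
    print(q,[np.round(d["bbox"]) for d in find_in("top",q)[:1]])
E
```

```text
t: 12.85
position: [0.4168, -0.0443, 0.308]
tcp_rot: [3.141, 0.065, -0.002]
wrist_force: [0.6, 0.1, -0.4]
grip_width: 0.001
finger_force: 0.0
bottle [array([256., 125., 368., 182.])]
rack [array([380., 152., 410., 187.])]
timer [array([198., 268., 211., 288.])]
marker [array([356., 259., 374., 298.])]
jar [array([427., 162., 465., 189.])]
vial []
```

View pics/a7.png

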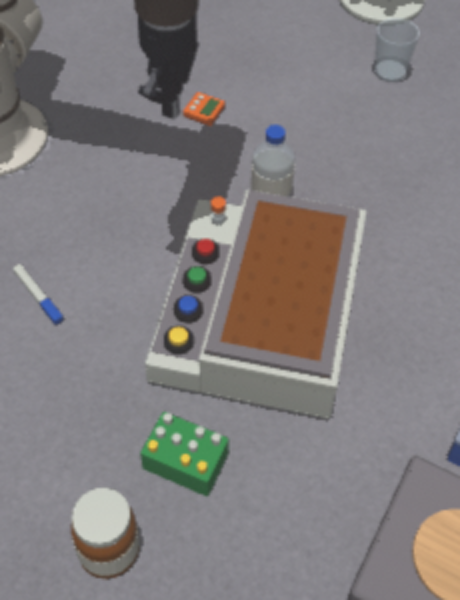

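The lid is flat shut at crop (285,280), and all four buttons are up, with green at (197,277). The vial at (218,208) and the bench items are where they were, and the hand is clear.

```bash
python3 -c "
from workcell import env
print(env.close_job())"
```

```text
the job is handed in; nothing more can be done
None
```

I pushed the lid shut to its hard stop, then pressed the green button fully down and let it spring back. The hand is well clear and nothing on the bench visibly moved; the job was handed in at about 13 s, but no verdict came back.

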